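# Post the rejected vials through the sprung flap

## Robot

A 6-joint arm with a two-finger parallel gripper is mounted at the origin on a cart in front of the work surface, level with it; the furniture and walls round the work are solid. World frame = base frame: x ahead of the robot, y to its left, z up, the work surface at z = 0. Lengths are in m, angles in degrees, forces in N, time in s.
With the tool pointing down it reaches from about 0.4 to 0.925 m from the base axis. Payload 12.5 kg.
Tool frame: the origin (TCP) lies at the very end of the fingers, on their centre line; the grasp point (between the pads) lies 19 mm behind it; y points along the fingers, x is the direction in which the jaws open and shut, and the axes are right-handed (so a half turn about y gives the same grasp; the last joint's range is limited). The gripper opens to 95 mm and grips with 3 to 60 N. Pads are 20 mm wide; open, the fingers measure 119 mm over their backs; the gripper's body (75 mm by 180 mm) begins 59 mm behind the grasp point.
Start: joints at [-6.05, 28.126, 89.318, -0, 62.55, -6.05], TCP at [0.625, 0, 0.215] pointing down, gripper open.
Joint ranges: [-177.58, 177.58], [-47.91, 125.51], [2.72, 160], [-65.01, 245.01], [3.68, 167.84], [-153.87, 153.87]. Speed limits (degrees/s): [127.2, 127.2, 159.86, 180, 180, 180].

## Interface

Orientations are given as [roll, pitch, yaw] about the fixed x, y, z axes, in that order (R = Rz(yaw) Ry(pitch) Rx(roll)).
In Python, from cell import ctrl gives the robot as it stands. Calls block until the motion is done:
- ctrl.movep(position, orientation): joint-space move of the TCP to a pose.
- ctrl.move_straight(position, rotation=None, vel=0.15, force_limit=None): straight line of the TCP; rotation=None keeps the orientation; vel is the mean speed in m/s. With force_limit (N) it stops when the force on the tool has changed by that much, and returns True; else False.
- ctrl.goto_joints(angles): joint-space move.
- ctrl.gripper_to(opening, strength=None): opening from 0.0 (shut) to 1.0 (fully open); strength is the grip in N (None keeps the last); returns when the fingers have stopped.
- ctrl.pause(seconds).
- ctrl.solve_ik(position, orientation): joint angles nearest the present ones, or None.
- ctrl.state(): the state.
- ctrl.camera(name): name is "scene" or "side" or "wrist"; returns a dict with "image" (384x512x3 uint8, red, green, blue), "fov_y" (degrees; the focal length in pixels is half the picture's height over the tangent of half this angle, whatever the lens; pixels are square), "cx", "cy" (the principal point, pixels), "D" ([k1, k2, p1, p2, k3] as OpenCV has them; the pictures are not rectified), "position" and "attitude" of the camera in the world; the wrist camera has in their place "tool_from_camera" (4x4, takes a point from camera to tool coordinates, whose origin is the TCP and whose axes are the tool frame's). Camera axes: x right, y up, looking along -z (the intrinsics and any distortion apply to the point x, -y, -z); pixel columns grow to the right and rows downward; lengths in m; the calibration is good to about 2 mm. A picture is of the moment at which its call begins: read the wrist's pose just before it. There is no depth.
A pose or a line that the arm cannot do raises ctrl.Unreachable and nothing moves.
- ctrl.finish_job(): hands the job in, once; it reports no verdict.
The state is a dict: "t": time; "q": joint angles; "dq": joint speeds; "effort": joint torques, N m; "tool_pos": TCP position; "tool_rot": TCP orientation; "force": force on the tool from outside, world axes, zero at the start; "moment": the same for the moment, N m; "opening": opening from 0.0 (shut) to 1.0 (fully open).
Only numpy, scipy, OpenCV 4.12 (cv2) and the standard library are available. Lean on these libraries where they do the work, as an engineer would, in place of code of your own. Each camera call takes 0.05 s, during which the arm holds its last target.

## Task

The two white-capped vials standing among the brass weights in the middle of the bench are rejects; the vials in the white tray are good. Put both rejects, one at a time, into the grey disposal box through the slot under its hood: push the sprung flap in and hold it open with the fingers while the vial drops, then let it shut. Do not force the box, and leave the good vials, the brass weights and the timer standing where they are.

Things in the scene. Friction and masses are not known exactly. Their poses are not given: they have to be found in the camera images.
- reject_1: reject: glass sample vial with white screw cap, 21 mm diameter, 45 mm tall (cap the upper 11 mm), about 22 g, upright. Origin: centre of its underside, z up. Stands on the bench, among the weights.
- reject_2: reject: glass sample vial with white screw cap, 21 mm diameter, 45 mm tall (cap the upper 11 mm), about 22 g, upright. Origin: centre of its underside, z up. Stands on the bench, among the weights.
- disposal_box: grey disposal box fixed to the bench, 180 (x) x 170 (y) x 322 mm, walls 4 mm. Origin: centre of its underside; z up, -x is its front. A chute face slopes at 30 degrees from level, from x -90, z 130 mm at the front up to x 14, z 190 mm; its outward normal is (-0.5, 0, 0.866) in the box frame. Behind the face a column as wide as the box rises to the hood. Inner floor at z 8 mm.
- slot (a point): centre of the slot on the outer side of the chute face (box frame: -38, 0, 160 mm); axes as the box's. The slot is 97 mm wide (along box y) and 64 mm long up the slope, shut by the steel flap.
- hood_edge (a point): middle of the lower front edge of the flat hood, 176 mm wide, which overhangs the slot (box frame: -37, 0, 313 mm): no tool can come straight down on the slot; it must lean about 30 degrees and go in along the face's normal.
- flap (a joint): opening angle of the flap, rad: 0 shut, flush with the face; at most 1.45. Hinged along the slot's upper edge (31 mm up the slope from the slot centre), it swings inward; 61 mm long, 94 mm wide. Its spring gives 0.09 N m when shut plus 0.06 N m per rad (about 3 N at the slot centre) and shuts it. It can catch a vial let go with its cap not yet past the face.
- tray: white open tray, 90 (x) x 150 (y) x 16 mm, fixed, with the good vials in it. Origin: centre of its underside.
- good_vial_1: good vial in the tray, red cap, 21 mm diameter, 45 mm tall, upright; origin: centre of its underside. Leave alone.
- good_vial_2: good vial in the tray, white cap, same size; origin: centre of its underside. Leave alone.
- weight_100g: brass weight with a knob, 25 mm diameter, 41 mm tall, standing on the bench; origin: centre of its underside. Leave alone.
- weight_50g: brass weight with a knob, 20 mm diameter, 35 mm tall, standing on the bench; origin: centre of its underside. Leave alone.
- timer: white bench timer lying on the bench, 62 x 64 x 18 mm; origin: centre of its underside. Leave alone.

How it is judged (in metres and radians):
On the way, in this order (a step that is already met when the one before it is completed fails the run):
1. one reject has been let go into the disposal box (((x of reject_1 in the frame of disposal_box between -0.09 and 0.09 m and y of reject_1 in the frame of disposal_box between -0.085 and 0.085 m and z of reject_1 in the frame of disposal_box between -0.01 and 0.085 m and contact force between the fingers and reject_1 below 0.1 N) or (x of reject_2 in the frame of disposal_box between -0.09 and 0.09 m and y of reject_2 in the frame of disposal_box between -0.085 and 0.085 m and z of reject_2 in the frame of disposal_box between -0.01 and 0.085 m and contact force between the fingers and reject_2 below 0.1 N))), for 0.1 s.
2. both rejects have been let go into the disposal box (x of reject_1 in the frame of disposal_box between -0.09 and 0.09 m and y of reject_1 in the frame of disposal_box between -0.085 and 0.085 m and z of reject_1 in the frame of disposal_box between -0.01 and 0.085 m and x of reject_2 in the frame of disposal_box between -0.09 and 0.09 m and y of reject_2 in the frame of disposal_box between -0.085 and 0.085 m and z of reject_2 in the frame of disposal_box between -0.01 and 0.085 m and contact force between the fingers and reject_1 below 0.1 N and contact force between the fingers and reject_2 below 0.1 N), for 0.1 s.
At the end, for the whole second after the job is handed in: Both rejects lie at rest in the disposal box (underside centre within its outer plan and less than 85 mm above its base), and the flap is shut (under 0.1 rad) (x of reject_1 in the frame of disposal_box between -0.09 and 0.09 m and y of reject_1 in the frame of disposal_box between -0.085 and 0.085 m and z of reject_1 in the frame of disposal_box between -0.01 and 0.085 m and x of reject_2 in the frame of disposal_box between -0.09 and 0.09 m and y of reject_2 in the frame of disposal_box between -0.085 and 0.085 m and z of reject_2 in the frame of disposal_box between -0.01 and 0.085 m and value of joint flap below 0.1 rad and linear speed of each of reject_1, reject_2 below 0.05 m/s); the robot touches nothing.
It fails at once if a good vial is shifted by more than 15 mm or tipped (distance of any of good_vial_1, good_vial_2 from where it was at the start of the episode above 0.015 m or angle between any of good_vial_1, good_vial_2's own z axis and vertical above 0.4 rad).
It fails at once if a weight or the timer is shifted by more than 20 mm or a weight is tipped (distance of any of weight_100g, weight_50g, timer from where it was at the start of the episode above 0.02 m or angle between any of weight_100g, weight_50g's own z axis and vertical above 0.4 rad).
It fails at once if the robot forces the disposal box or its flap (more than 30 N) (contact force between the arm and disposal_box above 30 N).
It fails at once if the fingers force the disposal box or its flap (more than 30 N) (contact force between the fingers and disposal_box above 30 N).
It also fails if it takes over 61 s, if anything falls off the work surface, if the arm or the gripper's body presses on something with over 40 N, if the wrist force passes 120 N, or if a joint passes its speed limit or range.

## Working session

There is one attempt and no reset: what is moved stays moved. The work goes in short steps, each a Python script; the robot and the scene stay as the last script left them, time stands still between calls to the robot, and variables do not carry over. Pictures are saved under pics/ and viewed, and the job is handed in when it is done.

```bash
ls; mkdir -p pics; python3 - <<'E'
from cell import ctrl
import cv2,json
s=ctrl.state(); print(s)
for n in ["scene","side","wrist"]:
    c=ctrl.camera(n); cv2.imwrite(f"pics/{n}0.png",c["image"][:,:,::-1]); print(n,{k:v for k,v in c.items() if k!="image"})
E
```

```text
pics
{'t': 0.0, 'q': array([-6.05060681e+00,  2.81644380e+01,  8.93499306e+01, -1.25304318e-03,
        6.25501495e+01, -6.04916758e+00]), 'dq': array([-0.04893324, -0.00328835, -0.0469942 , -0.00639558,  0.04623737,
        0.04154699]), 'effort': array([-9.52334158e-04, -6.12640929e+01, -2.58175153e+01,  6.92750537e-02,
        4.83079045e-02, -1.38641695e-05]), 'tool_pos': array([6.24753296e-01, 4.16856980e-05, 2.14059773e-01]), 'tool_rot': array([-8.99943061e+01,  6.42760090e-02, -8.57787241e-04]), 'force': array([ 0.42113783,  0.71067157, -0.41722971]), 'moment': array([ 0.07558163,  0.03014475, -0.00804855]), 'opening': 0.9987351791304977}
scene {'fov_y': 43.74122757553169, 'cx': 250.57866817018976, 'cy': 201.87208176657953, 'D': array([0.04031711, 0.        , 0.        , 0.        , 0.        ]), 'position': array([-0.16392393, -0.61655538,  1.24715065]), 'attitude': array([ 43.20706078,  -1.12143247, -44.08956584])}
side {'fov_y': 57.591429106167276, 'cx': 258.505927925153, 'cy': 192.4400682061525, 'D': array([-0.06969956,  0.        ,  0.        ,  0.        ,  0.        ]), 'position': array([0.25935556, 0.89035228, 0.59225558]), 'attitude': array([  65.14394791,    0.69200576, -161.9931118 ])}
wrist {'fov_y': 66.59924159981188, 'cx': 257.5685403077806, 'cy': 190.85623435656262, 'D': array([-0.03683796,  0.        ,  0.        ,  0.        ,  0.        ]), 'tool_from_camera': array([[ 9.99999894e-01,  4.49157732e-04,  1.02438184e-04,
         3.62947482e-04],
       [-1.93831840e-05,  2.63181582e-01, -9.64746316e-01,
        -1.70739249e-01],
       [-4.60283111e-04,  9.64746212e-01,  2.63181563e-01,
         7.39657639e-02],
       [ 0.00000000e+00,  0.00000000e+00,  0.00000000e+00,
         1.00000000e+00]])}
```

View pics/scene0.png

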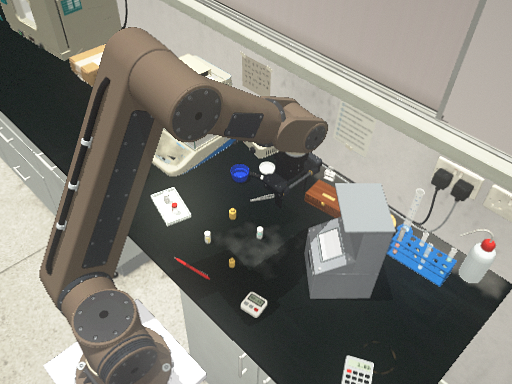

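View pics/side0.png

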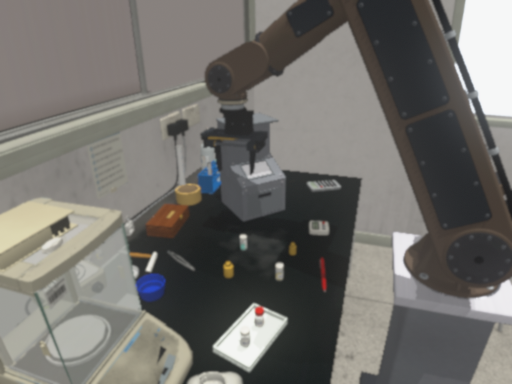

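View pics/wrist0.png

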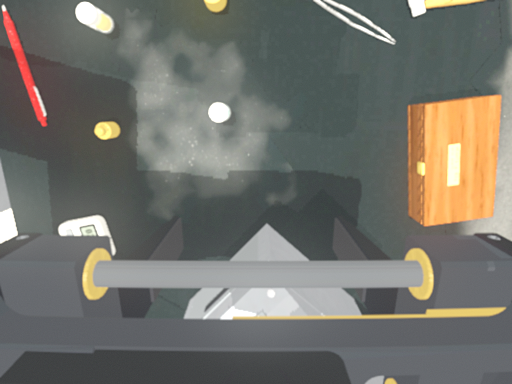

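Scene view: the rejects are at about (207,237) and (260,232). The weights are at (232,213) and (231,263), the timer at (254,303), the tray at (170,205), and the box at (345,245). I'll enlarge the images to read positions.

```bash
cat > h.py <<'E'
import numpy as np, cv2
from scipy.spatial.transform import Rotation as R
def rot(a): return R.from_euler('xyz',a,degrees=True).as_matrix()
def K(c):
    f=192/np.tan(np.radians(c['fov_y']/2)); return np.array([[f,0,c['cx']],[0,f,c['cy']],[0,0,1.]])
def ext(c,s=None):
    if 'position' in c: return rot(c['attitude']),np.array(c['position'])
    T=c['tool_from_camera']; Rt=rot(s['tool_rot']); return Rt@T[:3,:3], Rt@T[:3,3]+s['tool_pos']
F=np.diag([1.,-1,-1])
def ray(c,uv,s=None):
    Rc,p=ext(c,s); n=cv2.undistortPoints(np.array([[uv]],float),K(c),c['D'])[0,0]
    d=Rc@F@np.array([n[0],n[1],1]); return p,d
def onz(c,uv,z,s=None):
    p,d=ray(c,uv,s); return p+d*(z-p[2])/d[2]
def proj(c,P,s=None):
    Rc,p=ext(c,s); X=(np.atleast_2d(P)-p)@Rc@F
    return cv2.projectPoints(X,np.zeros(3),np.zeros(3),K(c),c['D'])[0][:,0]
def crop(img,x0,y0,x1,y1,k,name):
    cv2.imwrite(name,cv2.resize(img[y0:y1,x0:x1,::-1],None,fx=k,fy=k,interpolation=cv2.INTER_CUBIC))
E
python3 - <<'E'
import cv2,pickle
from h import *
from cell import ctrl
s=ctrl.state(); d={n:ctrl.camera(n) for n in ["scene","side","wrist"]}
pickle.dump((s,d),open('v0.pkl','wb'))
crop(d['scene']['image'],290,170,410,310,5,'pics/a1.png') if 0 else crop(d['scene']['image'],290,170,400,305,4,'pics/a1.png')
crop(d['scene']['image'],140,180,290,320,4,'pics/a2.png')
crop(d['side']['image'],190,100,350,290,3,'pics/a3.png')
sc=d['scene'];w=d['wrist'];si=d['side']
for nm,c,uv,z in [('A',sc,(260,232),.0395),('B',sc,(207,237),.0395),('w?',sc,(232,213),.02),('w2',sc,(231,263),.02),
 ('A',w,(219,112),.045),('B',w,(86,10),.045),('w2',w,(103,130),.03),('A',si,(243,238),.0395),('B',si,(280,268),.0395)]:
    print(nm,onz(c,uv,z,s).round(4))
E
```

```text
A [0.5709 0.0637 0.0395]
B [0.4311 0.1662 0.0395]
w? [0.5722 0.2007 0.02  ]
w2 [0.4274 0.0477 0.02  ]
A [0.5816 0.0734 0.045 ]
B [0.4437 0.1796 0.045 ]
w2 [0.4387 0.0533 0.03  ]
A [0.5797 0.074  0.0395]
B [0.4388 0.1812 0.0395]
```

```bash
sleep 0
```

```text
(no output)
```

View pics/a1.png

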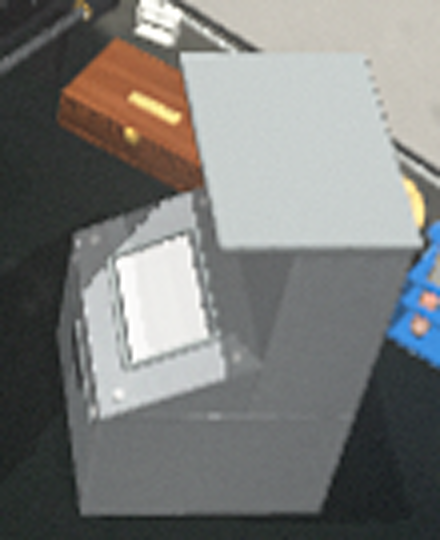

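View pics/a2.png

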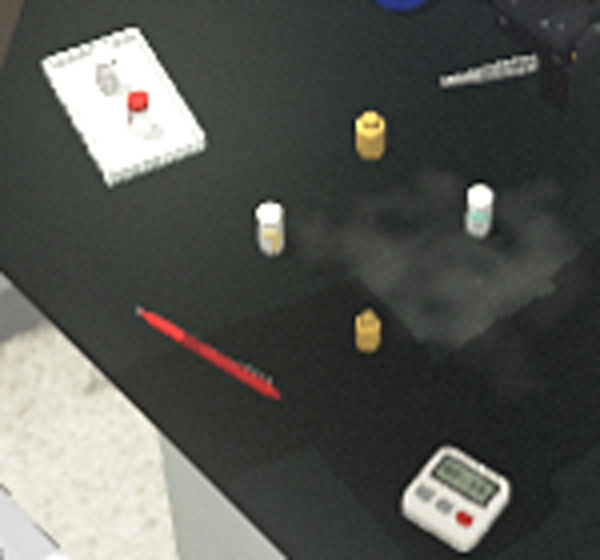

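View pics/a3.png

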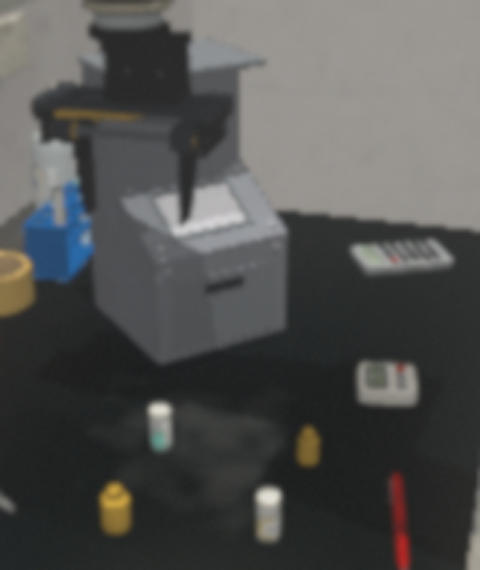

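```bash
cat > fit.py <<'E'
import pickle
from h import *
from scipy.optimize import least_squares
s,d=pickle.load(open('v0.pkl','rb'))
sc=d['scene'];w=d['wrist'];si=d['side']
for nm,c,uv,z in [('A',sc,(260,228.5),.0395),('B',sc,(207.5,233.2),.0395),('w100',sc,(232.5,213.7),.018),('w50',sc,(232,263),.015),
 ('A',w,(219,112),.045),('B',w,(86,10),.045),('w50',w,(102,130),.03),('A',si,(243,237),.0395),('B',si,(279.3,265.7),.0395),('w100',si,(228.7,270.5),.018),('w50',si,(292.7,249.5),.015),('timer',sc,(254,304),.018),('gv',sc,(174,205),.04),('gv',sc,(166.5,198),.04)]:
    print(nm,onz(c,uv,z,s).round(4))
def a1(x,y): return (290+x/4,170+y/4)
def a3(x,y): return (190+x/3,100+y/3)
u=np.array([.866,0,.5]); S=np.array([-38,0,160.])
fc=lambda a,b:S+u*a+np.array([0,b,0])
obs=[(sc,a1(182,55),(-37,88,322)),(sc,a1(220,247),(-37,-88,322)),(sc,a1(80,513),(-90,-85,0)),(sc,a1(322,513),(90,-85,0)),(sc,a1(95,418),(-90,-85,130)),(sc,a1(75,235),(-90,85,130)),
(sc,a1(115,255),fc(-30.5,47)),(sc,a1(190,235),fc(30.5,47)),(sc,a1(213,340),fc(30.5,-47)),(sc,a1(133,365),fc(-30.5,-47)),
(si,a3(285,230),(-90,-85,130)),(si,a3(163,270),(-90,85,130)),(si,a3(287,325),(-90,-85,0)),(si,a3(163,362),(-90,85,0)),(si,a3(265,62),(-37,-88,318)),
(si,a3(175,235),fc(-30.5,47)),(si,a3(246,218),fc(-30.5,-47)),(si,a3(225,182),fc(30.5,-47))]
def P(x,p): 
    c,s_=np.cos(x[2]),np.sin(x[2]); return np.array([x[0]+c*p[0]-s_*p[1],x[1]+s_*p[0]+c*p[1],p[2]])
def res(x,sel=None): return np.concatenate([proj(c,P(x,np.array(p)/1000))[0]-uv for c,uv,p in obs if sel is None or c is sel])
for sel in (None,sc,si):
    r=least_squares(res,[.8,-.1,-.5],args=(sel,),loss='soft_l1'); print(r.x[:2].round(4),np.degrees(r.x[2]).round(2))
    print(res(r.x,sel).reshape(-1,2).round(1).tolist())
E
python3 fit.py
```

```text
A [0.5814 0.0743 0.0395]
B [0.4426 0.1771 0.0395]
w100 [0.5724 0.1985 0.018 ]
w50 [0.4321 0.0483 0.015 ]
A [0.5816 0.0734 0.045 ]
B [0.4437 0.1796 0.045 ]
w50 [0.4375 0.0533 0.03  ]
A [0.5816 0.0688 0.0395]
B [0.4431 0.1723 0.0395]
w100 [0.5728 0.204  0.018 ]
w50 [0.4339 0.0543 0.015 ]
timer [ 0.3782 -0.1059  0.018 ]
gv [0.4402 0.35   0.04  ]
gv [0.4417 0.3939 0.04  ]
[ 0.6435 -0.2015] -42.34
[[-0.6, -1.2], [0.4, -0.1], [0.3, 1.3], [-0.7, 0.5], [1.6, 0.2], [-0.3, -0.5], [0.2, 1.0], [0.7, -0.8], [0.2, -1.3], [-0.0, -0.8], [1.2, 0.6], [-1.7, -2.4], [-0.2, 2.1], [-0.5, 1.7], [1.0, -0.2], [0.8, 0.1], [1.0, 0.4], [0.2, -0.3]]
[ 0.6425 -0.202 ] -42.87
[[-0.4, -1.0], [0.0, 0.1], [-0.1, 1.4], [-0.9, 1.1], [1.2, 0.3], [-0.2, -0.4], [0.3, 1.2], [0.8, -0.5], [-0.0, -1.0], [-0.3, -0.7]]
[ 0.6466 -0.2021] -39.95
[[0.7, -0.1], [-1.0, -2.5], [-0.7, 1.3], [0.2, 1.7], [-0.1, -0.6], [0.9, -0.0], [0.6, -0.1], [-0.7, -0.6]]
```

The views agree: reject A is at (0.5815, 0.073), B is at (0.443, 0.177), and the box is at (0.643, -0.202) with yaw about -42°. Next I check IK for the whole plan.

```bash
cat > plan.py <<'E'
from h import *
from cell import ctrl
BX=np.array([.6433,-.2017]); YAW=np.radians(-42.2)
Rb=R.from_euler('z',YAW).as_matrix()
def box(p): return np.array([*BX,0])+Rb@np.array(p)
n=np.array([-.5,0,.866]); u=np.array([.866,0,.5])
def eul(M): return R.from_matrix(M).as_euler('xyz',degrees=True)
def face(depth,sh=-.005): return box(np.array([-.038,0,.160])+u*sh-n*depth)
RI=eul(Rb@np.array([[0,.5,-.866],[1,0,0],[0,-.866,-.5]]))
RD=eul(Rb@np.array([[0,0,-1.],[1,0,0],[0,-1,0]]))
A=np.array([.5815,.073]);B=np.array([.4432,.177])
E
python3 - <<'E'
from plan import *
print(RI,RD,face(0),face(-.09),face(.06))
for p,r in [((*A,.15),RD),((*A,.007),RD),((*B,.15),RD),((*B,.007),RD),((*A,.26),RD),(face(-.1),RI),(face(-.09),RI),(face(0),RI),(face(.06),RI)]:
    q=ctrl.solve_ik(p,r); print(np.round(q,1) if q is not None else None)
E
```

```text
[-1.20000728e+02  1.27222187e-14  4.78000000e+01] [-90.    0.   47.8] [ 0.61194174 -0.17326607  0.1575    ] [ 0.57860553 -0.14303864  0.23544   ] [ 0.63416588 -0.19341769  0.10554   ]
[  0.7  29.1  99.    0.   51.9 -47.1]
[  0.7  40.8 104.4   0.   34.8 -47.1]
[ 13.8  21.3 113.8   0.   44.9 -34. ]
[ 13.8  35.9 120.    0.   24.1 -34. ]
[  0.7  22.5  91.6   0.   65.9 -47.1]
[-13.8  16.6 110.  -28.8  29.6 -39.4]
[-14.1  17.6 110.1 -29.5  28.6 -38.7]
[-16.4  26.6 110.  -39.2  20.1 -29.9]
[-17.8  32.8 108.8 -48.8  15.9 -20.8]
```

```bash
cat > pick.py <<'E'
from plan import *
import sys
def pick(P,tag):
    ctrl.gripper_to(.6,15)
    ctrl.movep((*P,.12),RD)
    # pre-grasp check picture
    s=ctrl.state(); c=ctrl.camera('wrist'); cv2.imwrite(f'pics/pre_{tag}.png',c['image'][:,:,::-1])
    print('cap top/base predicted px',proj(c,[(*P,.045),(*P,0)],s).round(0).tolist(), s['tool_pos'].round(4))
def grasp(P,tag):
    print(ctrl.move_straight((*P,.007),vel=.12,force_limit=12))
    ctrl.gripper_to(0,15); ctrl.pause(.2)
    s=ctrl.state(); print('open mm',s['opening']*95,s['tool_pos'],s['t'])
    ctrl.move_straight((*P,.2),vel=.2)
    s=ctrl.state(); print('open mm',s['opening']*95,s['tool_pos'],s['force'],s['t'])
    c=ctrl.camera('side'); crop(c['image'],190,80,350,280,3,f'pics/held_{tag}.png')
    c=ctrl.camera('wrist'); cv2.imwrite(f'pics/heldw_{tag}.png',c['image'][:,:,::-1])
E
python3 -c "
from pick import *
pick(A,'A')"
```

```text
cap top/base predicted px [[257.0, 197.0], [257.0, 185.0]] [0.5822 0.0728 0.1206]
```

View pics/pre_A.png

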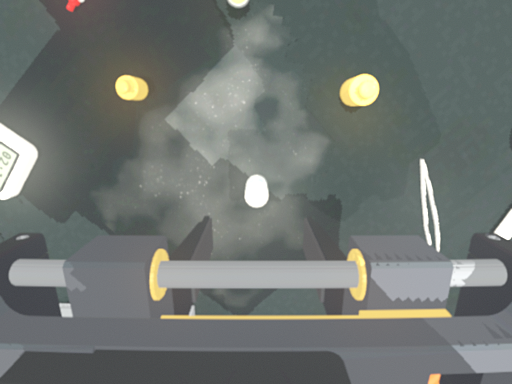

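The wrist view shows the cap at (257,192), centred between the fingers. I predicted (257,197), so I'm within about 2 mm. Grasping now.

```bash
python3 -c "
from pick import *
grasp(A,'A')"
```

```text
False
open mm 20.671458460719567 [0.58150703 0.07299281 0.00704604] 3.8583
open mm 20.47024452892246 [0.58102827 0.07296236 0.19899564] [ 0.66592704  0.14800143 -0.03232021] 4.975
```

View pics/held_A.png

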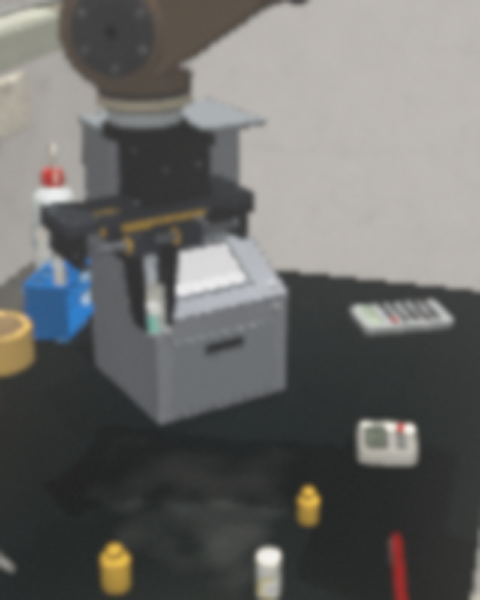

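View pics/heldw_A.png

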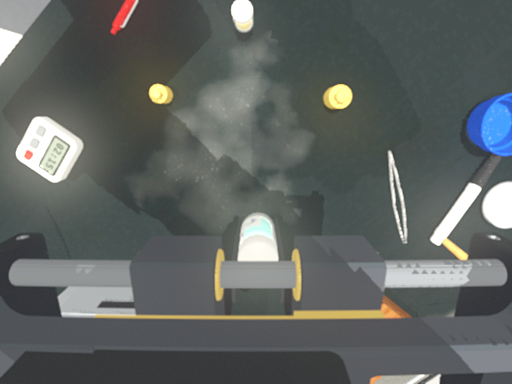

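Vial A is held between the fingers. The weights at (160,94) and (338,96) and the timer haven't moved. I check the in-hand tilt, then move to the approach pose in front of the slot.

```bash
python3 - <<'E'
from plan import *
s=ctrl.state(); c=ctrl.camera('wrist')
Rt=rot(s['tool_rot'])
for y in (.007,-.038):
  print([proj(c,s['tool_pos']+Rt@np.array([x,y,z]),s)[0].round(0).tolist() for x,z in((-.0105,0),(.0105,0),(0,-.0105),(0,.0105))])
crop(c['image'],190,190,330,300,5,'pics/h2.png')
ctrl.move_straight((*A,.27),vel=.25)
ctrl.movep(face(-.1),RI)
s=ctrl.state(); print(s['tool_pos'],face(-.1),s['tool_rot'],s['t'],s['force'])
for nm,b in (('scene',(230,130,430,320)),('side',(150,60,350,260))):
  c=ctrl.camera(nm); crop(c['image'],*b,3,f'pics/app_{nm}.png')
E
```

```text
[[241.0, 228.0], [273.0, 228.0], [257.0, 243.0], [257.0, 213.0]]
[[236.0, 262.0], [278.0, 262.0], [257.0, 281.0], [257.0, 243.0]]
[ 0.57505925 -0.13940383  0.24360355] [ 0.57490151 -0.13968004  0.2441    ] [-1.19907276e+02  9.48964024e-03  4.77673130e+01] 6.4083 [ 0.25334761 -0.73985192  0.45804107]
```

View pics/h2.png

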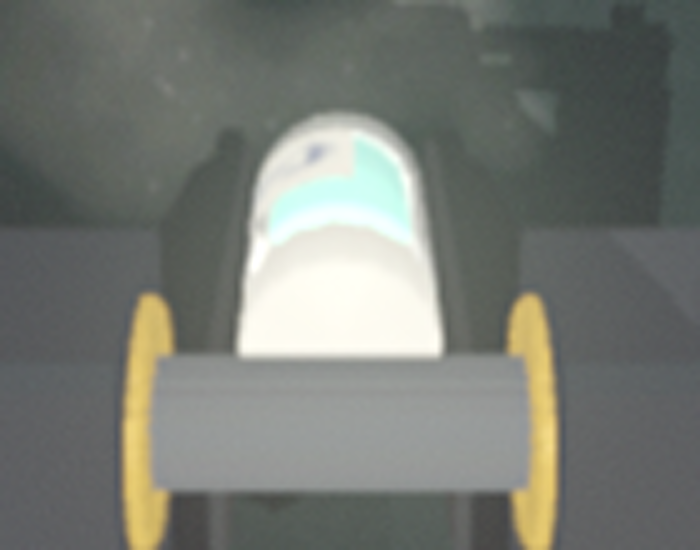

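View pics/app_scene.png

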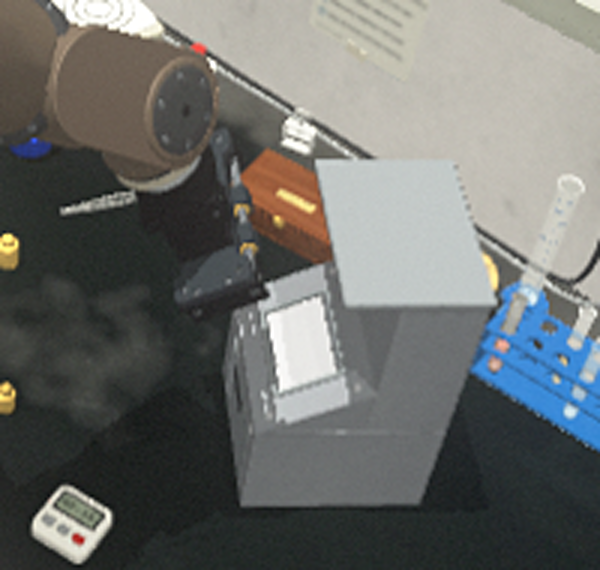

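View pics/app_side.png

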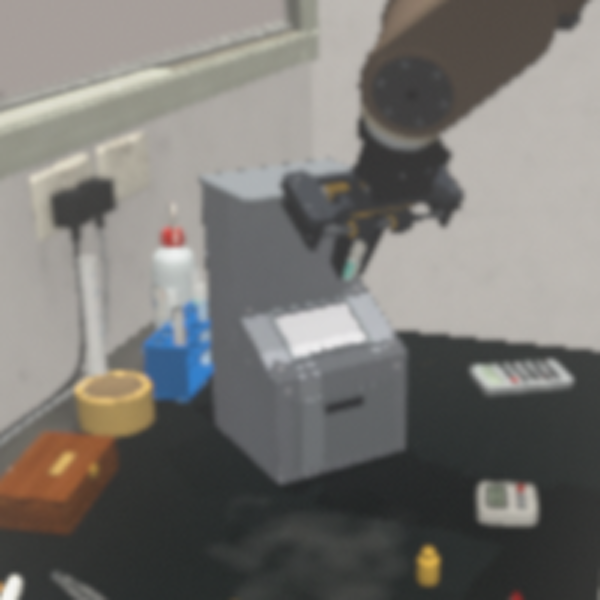

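```bash
python3 - <<'E'
from plan import *
import pickle
s=ctrl.state(); d={n:ctrl.camera(n) for n in ["scene","side","wrist"]}
pickle.dump((s,d),open('v1.pkl','wb'))
img=d['wrist']['image'].copy()
for sx in(-.0305,.0305):
  for y in(-.047,.047):
    p=proj(d['wrist'],box(np.array([-.038,y,.16])+u*sx),s)[0]; print(p.round(1))
    cv2.circle(img,tuple(int(v) for v in p),3,(0,255,0),1)
cv2.imwrite('pics/w1.png',cv2.resize(img,None,fx=1.5,fy=1.5)[:,:,::-1])
E
```

```text
[206.2 164.3]
[306.5 164.4]
[209.  225.1]
[303.7 225.2]
```

View pics/w1.png

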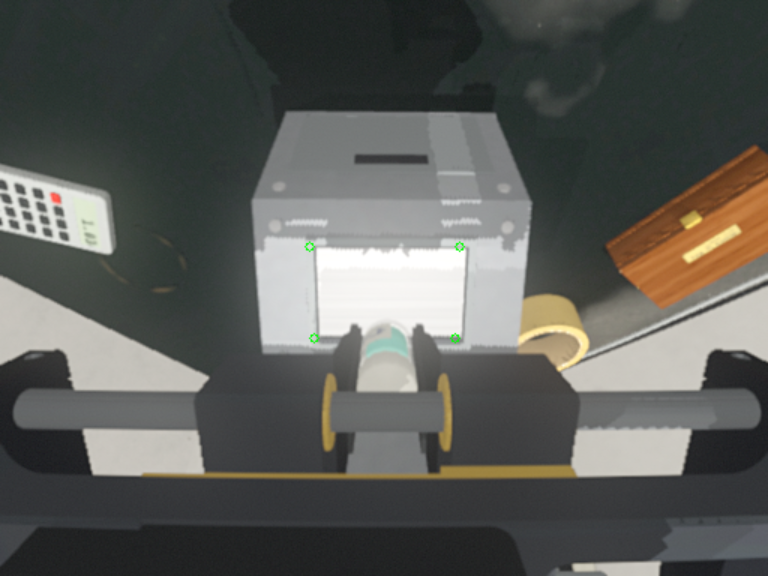

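The wrist view shows the white flap from (316,247) to (468,248), at the yaw I predicted. Its centre is about 4 mm further along the box's +y than my fit, so I correct that and insert.

```bash
cat >> plan.py <<'E'
BX=BX+(Rb@np.array([0,.004,0]))[:2]
E
cat > ins.py <<'E'
from plan import *
def log(m):
    s=ctrl.state(); d=(s['tool_pos']-face(0)); print(m,'t%.2f'%s['t'],'depth %.4f'%(-d@(Rb@n)),'F',s['force'].round(1),'op %.1f'%(s['opening']*95),flush=True)
def insert(tag):
    ctrl.move_straight(face(-.06),RI,vel=.1); log('near')
    r=ctrl.move_straight(face(.03),vel=.06,force_limit=14); log(r)
    if r: return
    r=ctrl.move_straight(face(.06),vel=.06,force_limit=14); log(r)
    for nm,b in (('scene',(260,130,430,320)),('side',(190,60,350,260))):
        c=ctrl.camera(nm); crop(c['image'],*b,3,f'pics/ins_{tag}_{nm}.png')
    c=ctrl.camera('wrist');cv2.imwrite(f'pics/ins_{tag}_w.png',c['image'][:,:,::-1])
E
python3 -c "
from ins import *
insert('A')"
```

```text
near t7.21 depth -0.0597 F [-0.1 -0.  -0.4] op 20.6
False t8.86 depth 0.0299 F [-2.5  2.6 -1.1] op 20.6
False t9.51 depth 0.0605 F [-1.9  1.6 -6.3] op 20.7
```

```bash
python3 -c "
import cv2,numpy as np
a=cv2.imread('pics/ins_A_scene.png');b=cv2.imread('pics/ins_A_w.png')
b=b[100:384]
cv2.imwrite('pics/c.png',cv2.resize(b,None,fx=1.5,fy=1.5))"
```

```text
(no output)
```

View pics/ins_A_scene.png

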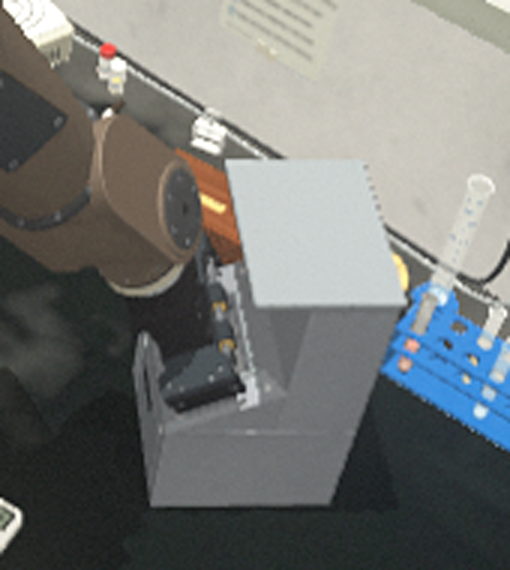

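View pics/c.png

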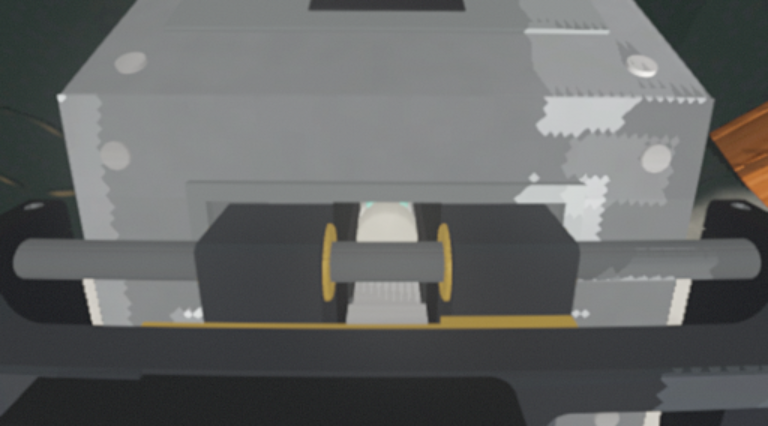

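The fingers are 60 mm in, with the cap well below the face and forces around 6 N. Releasing.

```bash
cat >> ins.py <<'E'
def release(tag):
    ctrl.gripper_to(.45,15); log('open'); ctrl.pause(.4); log('wait')
    c=ctrl.camera('wrist');cv2.imwrite(f'pics/rel_{tag}_w.png',cv2.resize(c['image'][100:,:,::-1],None,fx=1.5,fy=1.5))
E
python3 -c "
from ins import *
release('A')"
```

```text
open t10.28 depth 0.0598 F [-0.8  2.1  0.5] op 42.7
wait t10.68 depth 0.0600 F [-2.2  2.9 -0.2] op 42.9
```

View pics/rel_A_w.png

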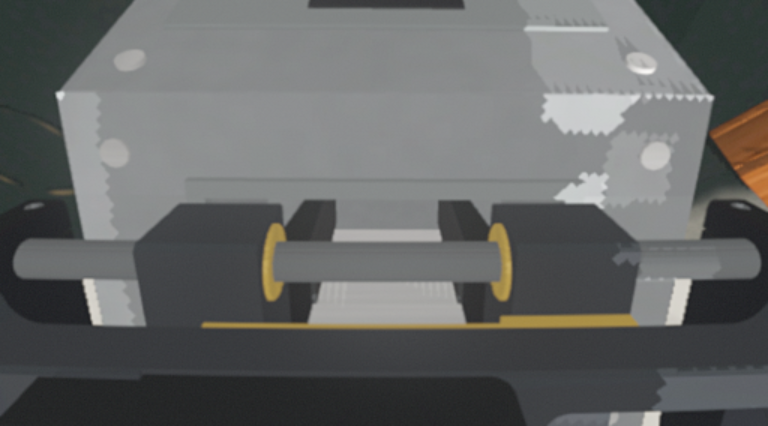

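The gap between the fingers is empty and only the flap shows behind it. I withdraw and go to reject B.

```bash
cat >> ins.py <<'E'
def out(tag):
    r=ctrl.move_straight(face(-.09),vel=.12); log('out'); ctrl.pause(.2)
    c=ctrl.camera('wrist');cv2.imwrite(f'pics/out_{tag}_w.png',c['image'][:,:,::-1])
E
python3 -c "
from ins import *
from pick import *
out('A')
ctrl.movep((*A,.2),RD)
pick(B,'B'); log('B')"
```

```text
out t12.13 depth -0.0894 F [0.3 0.5 0. ] op 43.0
cap top/base predicted px [[256.0, 197.0], [256.0, 184.0]] [0.4446 0.177  0.1206]
B t14.58 depth -0.1475 F [ 1.  -0.2 -0. ] op 56.8
```

View pics/out_A_w.png

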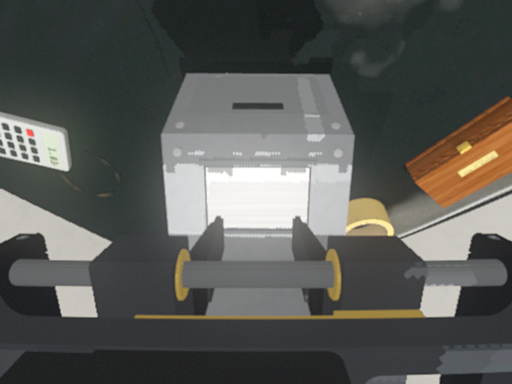

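View pics/pre_B.png

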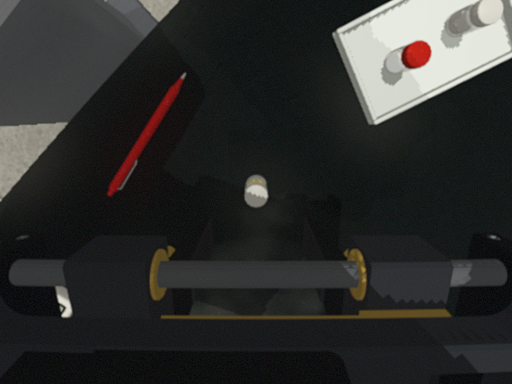

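The flap is shut and flush with the slot empty. B's cap is at (256,192), between the fingers as A's was.

```bash
python3 -c "
from ins import *
from pick import *
grasp(B,'B')
s=ctrl.state(); c=ctrl.camera('wrist'); crop(c['image'],190,190,330,300,4,'pics/h2B.png')
ctrl.move_straight((*B,.27),vel=.25)
ctrl.movep((*A,.27),RD)
ctrl.movep(face(-.1),RI); log('app')
c=ctrl.camera('wrist');cv2.imwrite('pics/app_B.png',c['image'][:,:,::-1])
"
```

```text
False
open mm 20.62297029846517 [0.44321304 0.17700425 0.00704226] 16.55
open mm 20.531467426920123 [0.44276421 0.17686494 0.19915262] [ 0.77514086 -0.50453027  0.02361866] 17.6667
app t19.81 depth -0.1008 F [-0.5 -0.7 -0.1] op 20.5
```

View pics/h2B.png

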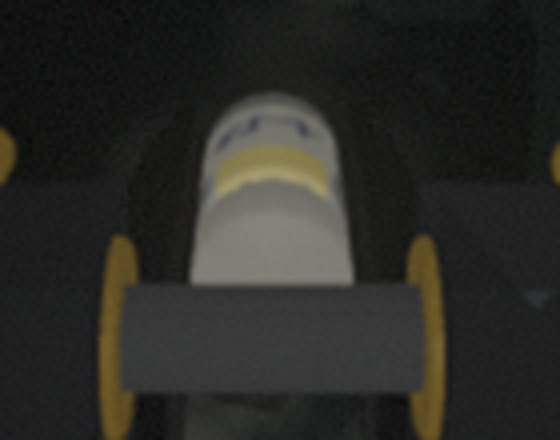

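View pics/app_B.png

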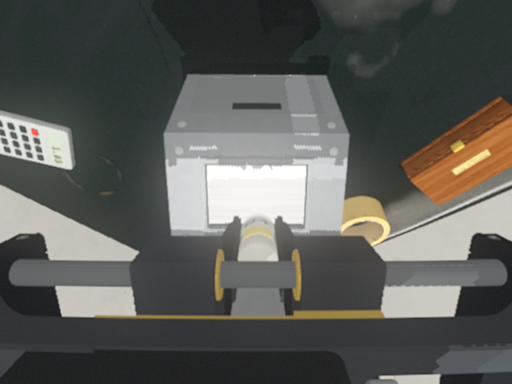

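B is held straight and centred on the flap, which spans (206,163) to (307,228) with the vial at x 258.

```bash
python3 -c "
from ins import *
insert('B'); 
release('B')"
```

```text
near t20.41 depth -0.0597 F [ 0.2 -0.4  0.9] op 20.8
False t22.06 depth 0.0299 F [-1.7  3.  -0.4] op 20.8
False t22.71 depth 0.0605 F [-0.7  1.9 -5. ] op 20.7
open t23.48 depth 0.0599 F [-0.7  2.3 -0.8] op 42.9
wait t23.88 depth 0.0600 F [-1.5  3.3  0.5] op 42.8
```

View pics/rel_B_w.png

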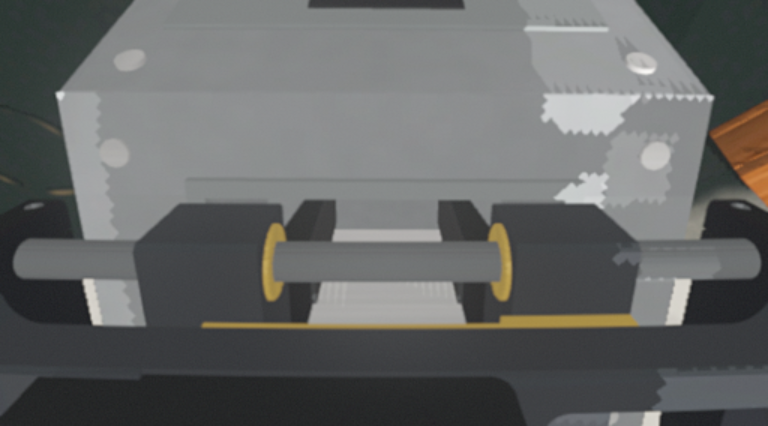

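The gap is empty again, so I withdraw and check the whole scene.

```bash
python3 -c "
from ins import *
out('B')
ctrl.movep((*A,.25),RD); ctrl.pause(.5); log('end')
c=ctrl.camera('scene');cv2.imwrite('pics/end_scene.png',c['image'][:,:,::-1]); crop(c['image'],140,170,400,320,3,'pics/end_crop.png')
c=ctrl.camera('side');cv2.imwrite('pics/end_side.png',c['image'][:,:,::-1])
"
```

```text
out t25.33 depth -0.0893 F [-0.4 -1.2  1. ] op 42.7
end t26.93 depth -0.1740 F [-0.4  0.4  0.3] op 42.4
```

View pics/end_crop.png

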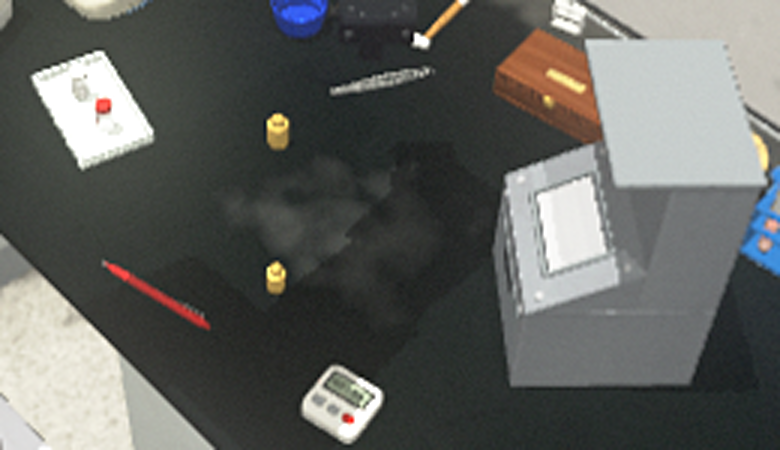

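View pics/out_B_w.png

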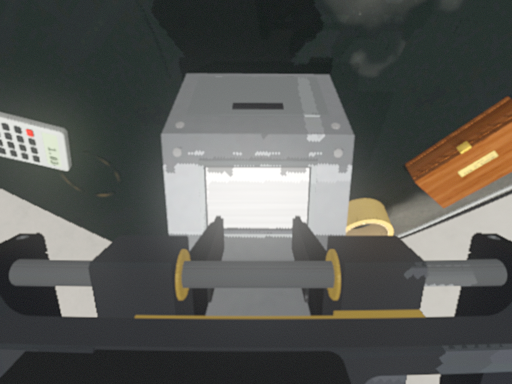

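View pics/end_side.png

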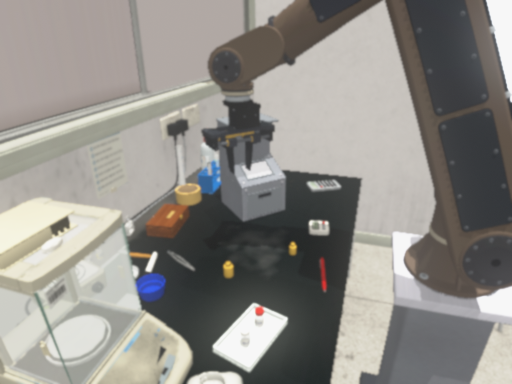

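The flap is shut and flush, both rejects are off the bench, and the weights, timer and good vials are where they started. The gripper is clear of everything, so I hand the job in.

```bash
python3 -c "
from cell import ctrl
print(ctrl.finish_job())"
```

```text
the job is handed in; nothing more can be done
None
```

I put both rejects into the disposal box, one at a time, and handed the job in at about 27 s of the 61 s allowed. Each time, I pushed the flap in along the face's normal, held it open with the fingers about 60 mm inside, and let the vial drop. The measured tool force read at most about 7 N at the points I logged.

**Last checks:** the final pictures show:
- **Flap:** shut and flush with the face.
- **Rejects:** both gone from the bench and the gripper. The inside of the box can't be seen, so I infer that they lie at rest there from the empty fingers and the shut flap.
- **Other items:** the weights, timer and good vials stand where they were.
- **Arm:** clear of everything.

**Disagreement:** my first fit of the box was about 4 mm off sideways against the wrist view. I corrected it before the first insertion.

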